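# Free the wedged parts tray from the trough

## Task

One of the two parts trays has dropped in slantwise and is wedged between the sloping ends of the steel trough. Take it by its bar, turn it level while it is still down in the trough so that its corners come free of the ends, then lift it out, keeping it level, and set it down gently in the middle of the work mat, standing upright. Leave the other tray where it stands.

Things in the scene. Friction and masses are not known exactly. Their poses are not given: they have to be found in the camera images.
- tray_center (a point): Wedged white tray, 130 (its x) x 70 x 20 mm, with two posts on its centreline at x +-36 mm and a black bar over them along x: 80 long, 16 wide, 16 high, bar centre 39.5 mm above this point along tray z. Point: tray centre, 47.5 mm above its underside. 0.25 kg. Starts pitched 22 deg about its y: -x end down on the trough floor, +x end caught high on the other sloping end; z = its own up.
- trough: Fixed open steel trough, 172 (x) x 108 x 80 mm high; origin under its centre. Upright sides, 100 mm apart; the ends (+-x) slope outward: inside 102 mm long at the floor (4 mm up), 163 at the rim. The tray's x lies along its x. A level tray fits between the ends only centred, underside 40 mm or more above the origin (middle of the underside starts at 29): raise it about 25 mm while levelling.
- mat: Flat work mat fixed to the bench, black with a turquoise border, 220 mm (x) by 260 mm (y), 4 mm thick. Origin at the centre of its underside.
- spare_center (a point): The other tray, to be left alone, standing level on the bench: same make, size, axes and kind of point as the wedged one.

How it is judged:
On the way, in this order (a step that is already met when the one before it is completed fails the run):
1. the tray is level (within 10 degrees) while its underside is still below the trough's rim (angle between tray_center's own z axis and vertical below 0.1745 rad and z of tray_center in the frame of trough below 0.1275 m and x of tray_center in the frame of trough between -0.05 and 0.05 m and y of tray_center in the frame of trough between -0.03 and 0.03 m), for 0.1 s.
2. the tray is lifted out above the trough, still level (within 15 degrees) (z of tray_center in the frame of trough above 0.1325 m and angle between tray_center's own z axis and vertical below 0.262 rad), for 0.05 s.
At the end, for the whole second after the job is handed in: The freed tray stands upright (within 10 degrees) and at rest on the mat, its centre within 50 mm of the mat's centre along each of the mat's sides; the other tray has not been moved (by more than 20 mm) (angle between tray_center's own z axis and vertical below 0.1745 rad and z of tray_center in the frame of mat between 0.0455 and 0.0575 m and linear speed of tray below 0.02 m/s and x of tray_center in the frame of mat between -0.05 and 0.05 m and y of tray_center in the frame of mat between -0.05 and 0.05 m); the robot touches nothing.
It fails at once if the tray is out of the trough while tilted more than 20 degrees (z of tray_center in the frame of trough above 0.1325 m and angle between tray_center's own z axis and vertical above 0.349 rad).
It fails at once if the tray comes down on the mat faster than 0.5 m/s (as after a drop of about 13 mm) (z of tray_center in the frame of mat below 0.06 m and linear speed of tray above 0.5 m/s and x of tray_center in the frame of mat between -0.12 and 0.12 m and y of tray_center in the frame of mat between -0.14 and 0.14 m).
It fails at once if the other tray is moved more than 20 mm (distance of spare_center from where it was at the start of the episode above 0.02 m).
It also fails if it takes over 42 s, if anything falls off the work surface, if the arm or the gripper's body presses on something with over 40 N, if the wrist force passes 120 N, or if a joint passes its speed limit or range.

## Robot

A 6-joint arm with a two-finger parallel gripper is mounted at the origin on the work surface. World frame = base frame: x ahead of the robot, y to its left, z up, the work surface at z = 0. Lengths are in m, angles in rad, forces in N, time in s.
With the tool pointing down it reaches from about 0.3 to 0.75 m from the base axis. Payload 8.5 kg.
Tool frame: the origin (TCP) lies midway between the tips of the shut fingers; the grasp point (between the pads) lies 19 mm behind it (bot.tcp_to_grasp is the distance from the TCP to the grasp point, in m); z points along the fingers, x is the direction in which the jaws open and shut, and the axes are right-handed (so a half turn about z gives the same grasp; the last joint's range is limited). The gripper opens to 85 mm and grips with 20 to 120 N. Pads are 22 mm wide; open, the fingers measure 114 mm over their backs; the gripper's body (76 mm by 85 mm) begins 54 mm behind the grasp point. The pads swing forward as they close: fully open they stand 13 mm farther back than shut.
Start: joints at [0.949, 0.381, 1.297, -0, 1.464, -0.215], TCP at [0.218, 0.505, 0.231] pointing down, gripper open.
Joint ranges: [-3.11, 3.11], [-0.89, 2.33], [0.22, 2.48], [-1.42, 4.56], [0.17, 2.85], [-2.88, 2.88]. Speed limits (rad/s): [2.39, 2.39, 3.14, 3.14, 3.14, 3.14].

## Interface

Orientations are given as a rotation vector (axis times angle).
In Python, from rig import bot, cams gives the robot as it stands. The module is installed in compiled form; this text tells all that it offers.
- The arm moves only by the tool send_rows, never from a script. Its argument "increments" is a list of rows, each a list of 2 entries, a list of its own where there are three numbers: the shift along the tool's x, y, z in m, then the turn about the tool's z in rad. A call has 1 to 20 rows; each row is the pose to reach, as a shift and turn from the pose commanded when the call began, along the tool's axes at that moment; what a row does not reach only later rows make up. A row lasts 1/12 s, in which the tool goes at most 41.7 mm and 7.16 degrees, less where a joint would pass 70% of its speed; a pose out of reach is approached as far as the arm can. A call with a gripper value outside its range is refused whole. "grip" is the gripper's target within -1 to 1 (shut at 1, half-way at 0, fully open at -1), set as the call begins (left out, the last holds). The fingers move at their own pace and stop on an object; "squeeze" is the grip in N (left out, the last holds). Time passes only in rows, so rows that repeat a pose let the fingers close. It gives the time, the measured TCP pose, the force and the opening at its end, in the units of the state.
- bot.state(): the state, without advancing time (a new reading comes with each control period).
- cams.capture(name): name is "scene" or "top" or "wrist"; returns (picture, depth): 384x512x3 uint8, red, green, blue; 384x512 float32, m along the optical axis (not along the pixel's ray), 0 where there is no reading.
- cams.camera_info(name): a dict with "fx", "fy", "cx", "cy" (pixels), "T" (4x4, takes a point from camera to world coordinates); the wrist camera has in their place "tool_from_camera" (4x4, takes a point from camera to tool coordinates, whose origin is the TCP and whose axes are the tool frame's). Camera axes: x right, y up, looking along -z (the intrinsics and any distortion apply to the point x, -y, -z); pixel columns grow to the right and rows downward; lengths in m; the calibration is good to about 2 mm. A picture is of the moment at which its call begins: read the wrist's pose just before it. camera_info takes no time and is no camera call.
- bot.close_job(): hands the job in, once; it reports no verdict.
Trained networks look in the newest picture that a camera, given by its name, has taken for a name from the list of things; names that differ only in an ending like _2 or _b are one class to them, and where a whole thing is asked for, a point or a joint stands for the part that bears it (a point fixed in the world has none). Each returns a list of dicts, best first, with "score" (0 to 1); they miss things now and then, are a little off and sometimes report something else, mostly with a low value. They report only what shows in the picture. A call takes as long as a camera call.
- cams.recognise(name, camera): "at" ([x, y, z] in m, in the coordinates of the camera as it stood for that picture, good to about 4 mm: the middle of the surface that is visible of it).
- cams.outline_of(name, camera): "pixels" (384x512 bool, what is visible of it).
The state is a dict: "clock": time; "qpos": joint angles; "qd": joint speeds; "joint_efforts": joint torques, N m; "tcp_pos": TCP position; "tcp_rot": TCP orientation; "force": force on the tool from outside, world axes, zero at the start; "moment": the same for the moment, N m; "grip_width": finger opening in m.
Only numpy, scipy, OpenCV 4.12 (cv2) and the standard library are available. Lean on these libraries where they do the work, as an engineer would, in place of code of your own. Each camera call takes 0.05 s, during which the arm holds its last target.

## Working session

There is one attempt and no reset: what is moved stays moved. The work goes in short steps, Python scripts to look and compute and a tool call to move; the robot and the scene stay as the last step left them, time stands still between calls to the robot, and variables do not carry over. Pictures are saved under pics/ and viewed, and the job is handed in when it is done.

Besides the shell and the picture viewer there is one more tool, called as name([rows], argument=value, ...), one row to a line, values as JSON. send_rows: Moves the arm, as the interface text tells. Its arguments: {"type":"object","properties":{"increments":{"type":"array"},"grip":{"type":"number"},"squeeze":{"type":"number"}},"required":["increments"]}

```bash
mkdir -p pics; cat > h.py <<'E'
import numpy as np, cv2
from rig import bot, cams
from scipy.spatial.transform import Rotation as R
def cap(n,f=None):
    s=bot.state(); p,d=cams.capture(n); i=cams.camera_info(n)
    if n=='wrist':
        T=np.eye(4);T[:3,:3]=R.from_rotvec(s['tcp_rot']).as_matrix();T[:3,3]=s['tcp_pos'];T=T@np.array(i['tool_from_camera'])
    else: T=np.array(i['T'])
    if f: cv2.imwrite('pics/'+f,p[:,:,::-1])
    return p,d,i,T
def cloud(d,i,T):
    v,u=np.mgrid[:d.shape[0],:d.shape[1]]
    P=np.stack([(u-i['cx'])/i['fx']*d,-(v-i['cy'])/i['fy']*d,-d],-1)
    W=P@T[:3,:3].T+T[:3,3]; W[d==0]=np.nan
    return W
def w(T,at): return T[:3,:3]@np.array(at)+T[:3,3]
E
python3 - <<'E'
from h import *
print(bot.state())
np.set_printoptions(precision=4,suppress=True)
for c in ['top','scene']:
    p,d,i,T=cap(c,c+'0.png'); print(c,{k:i[k] for k in i if k!='T'},T)
    for n in ['tray_center','trough','mat']:
        print(n,[(round(r['score'],2),w(T,r['at'])) for r in cams.recognise(n,c)])
    np.savez(c+'0.npz',p=p,W=cloud(d,i,T))
E
```

```text
{'clock': 0.0, 'qpos': array([ 9.48710374e-01,  3.81227386e-01,  1.29823200e+00, -1.90757216e-05,
        1.46364939e+00, -2.15295774e-01]), 'qd': array([ 0.00181226, -0.00091586, -0.000994  ,  0.00122577,  0.00065944,
        0.00096778]), 'joint_efforts': array([-3.28105425e-04, -4.48457694e+01, -2.31277317e+01, -2.09498030e-04,
        4.76677262e-03,  1.39490648e-06]), 'tcp_pos': array([0.21744491, 0.50487208, 0.23070464]), 'tcp_rot': array([ 2.62389970e+00,  1.72662197e+00, -2.21210617e-03]), 'force': array([-0.17777359,  0.16079255, -0.59364491]), 'moment': array([-0.03422381, -0.03599003,  0.00491272]), 'grip_width': 0.0852205682605681}
top {'fx': 473.0504103116839, 'fy': 473.0504103116839, 'cx': 257.0215126371482, 'cy': 194.55379894000976} [[-0.0219  0.9991 -0.0361  0.4829]
 [-0.9997 -0.0215  0.0093  0.0202]
 [ 0.0085  0.0363  0.9993  1.1848]
 [ 0.      0.      0.      1.    ]]
tray_center [(0.78, array([0.4789, 0.3433, 0.0489]))]
trough [(0.74, array([0.464 , 0.3596, 0.0587]))]
mat [(0.94, array([ 0.474 , -0.3238,  0.0063]))]
scene {'fx': 476.6585601249125, 'fy': 476.6585601249125, 'cx': 257.3305955156913, 'cy': 194.25404425029475} [[-0.1141 -0.7944  0.5966  1.2879]
 [ 0.9934 -0.0999  0.057   0.0925]
 [ 0.0143  0.5991  0.8005  1.1025]
 [ 0.      0.      0.      1.    ]]
tray_center [(0.78, array([0.4872, 0.3484, 0.0441]))]
trough [(0.87, array([0.4515, 0.3519, 0.0474]))]
mat [(0.84, array([ 0.4835, -0.3159,  0.0011]))]
```

View pics/top0.png

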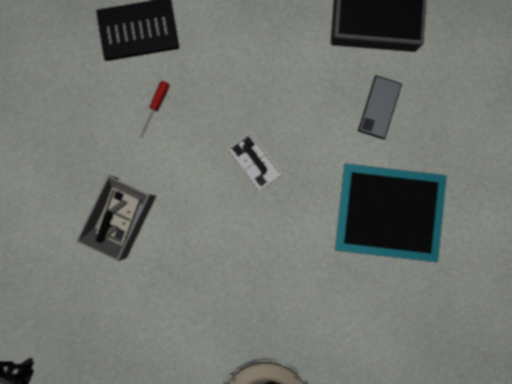

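View pics/scene0.png

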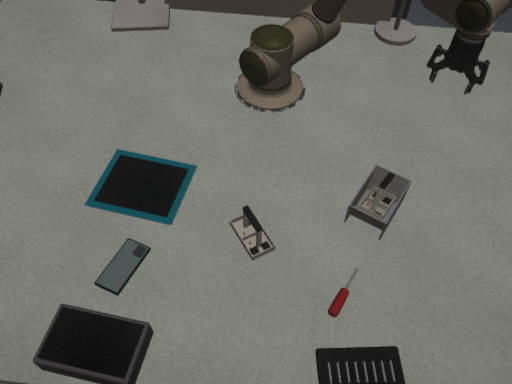

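```bash
python3 - <<'E'
from h import *
np.set_printoptions(precision=4,suppress=True)
cams_i=cams.camera_info('wrist'); print(cams_i)
Rt=R.from_rotvec(bot.state()['tcp_rot']).as_matrix(); print(Rt)
z=np.load('top0.npz'); W=z['W'];p=z['p']
sub=W[165:275,65:170]; m=(sub[...,2]>0.02)
pts=sub[m]; print(len(pts))
b=cv2.minAreaRect(pts[:,:2].astype(np.float32)*1000); print(b, cv2.boxPoints(b))
rim=pts[(pts[:,2]>.07)&(pts[:,2]<.09)]
b=cv2.minAreaRect(rim[:,:2].astype(np.float32)*1000); print(b,len(rim))
print(np.nanmax(pts[:,2]))
hi=pts[pts[:,2]>.092]; print(hi[::6])
g=cv2.resize(p[160:280,60:180],None,fx=5,fy=5,interpolation=cv2.INTER_CUBIC)[:,:,::-1]; cv2.imwrite('pics/tz.png',cv2.convertScaleAbs(g,alpha=1.8))
m=np.load('scene0.npz')['p']; g=cv2.resize(m[150:250,330:430],None,fx=6,fy=6,interpolation=cv2.INTER_CUBIC)[:,:,::-1]; cv2.imwrite('pics/sz.png',cv2.convertScaleAbs(g,alpha=1.6))
# spare / mat
E
```

```text
{'fx': 296.3132580056964, 'fy': 296.3132580056964, 'cx': 262.17151311363926, 'cy': 189.22365046041696, 'tool_from_camera': array([[ 1.    ,  0.    ,  0.0003,  0.001 ],
       [ 0.0001, -0.959 , -0.2833, -0.0731],
       [ 0.0002,  0.2833, -0.959 , -0.1422],
       [ 0.    ,  0.    ,  0.    ,  1.    ]])}
[[ 0.3956  0.9184 -0.0001]
 [ 0.9184 -0.3956 -0.0002]
 [-0.0003 -0.     -1.    ]]
3410
((476.1486511230469, 346.4165954589844), (109.80307006835938, 171.74098205566406), 63.631954193115234) [[374.8284 335.3652]
 [528.7014 259.0889]
 [577.4689 357.468 ]
 [423.5959 433.7443]]
((476.20001220703125, 346.5537414550781), (109.45640563964844, 171.70257568359375), 63.673824310302734) 763
0.13199016345086934
[[0.503  0.3395 0.0942]
 [0.4984 0.3423 0.108 ]
 [0.4982 0.3313 0.0987]
 [0.496  0.3368 0.1034]
 [0.4939 0.3441 0.1169]
 [0.4937 0.3333 0.1079]
 [0.4915 0.3411 0.1198]
 [0.4914 0.3331 0.101 ]
 [0.4893 0.3393 0.1257]
 [0.4873 0.3503 0.1262]
 [0.487  0.3367 0.1272]
 [0.4849 0.3443 0.1314]
 [0.4847 0.3354 0.1166]
 [0.4826 0.3378 0.131 ]
 [0.4805 0.3486 0.1248]
 [0.4802 0.3361 0.1218]
 [0.4782
[... 180 characters left out ...]
37]
 [0.465  0.3562 0.1221]
 [0.4647 0.3439 0.1186]
 [0.4627 0.3519 0.1219]
 [0.4606 0.3593 0.1196]
 [0.4602 0.3467 0.1171]
 [0.4581 0.3532 0.1179]
 [0.456  0.3638 0.1128]
 [0.4558 0.3491 0.1168]
 [0.4538 0.3547 0.1203]
 [0.4515 0.3632 0.1148]
 [0.451  0.3519 0.1078]
 [0.4492 0.3582 0.1164]
 [0.4469 0.3669 0.1103]
 [0.4467 0.353  0.1116]
 [0.4444 0.361  0.1078]
 [0.4425 0.3665 0.1118]
 [0.4418 0.3557 0.1031]
 [0.4401 0.3595 0.1128]
 [0.4379 0.3672 0.1098]
 [0.4357 0.3749 0.1069]
 [0.4354 0.361  0.1081]
 [0.4333 0.3679 0.1078]
 [0.4311 0.3755 0.1053]
 [0.4308 0.3619 0.1054]
 [0.4287 0.3683 0.1066]
 [0.4264 0.3766 0.1019]
 [0.426  0.3634 0.1007]
 [0.4241 0.366  0.1068]
 [0.4215 0.3659 0.1002]]
```

View pics/tz.png

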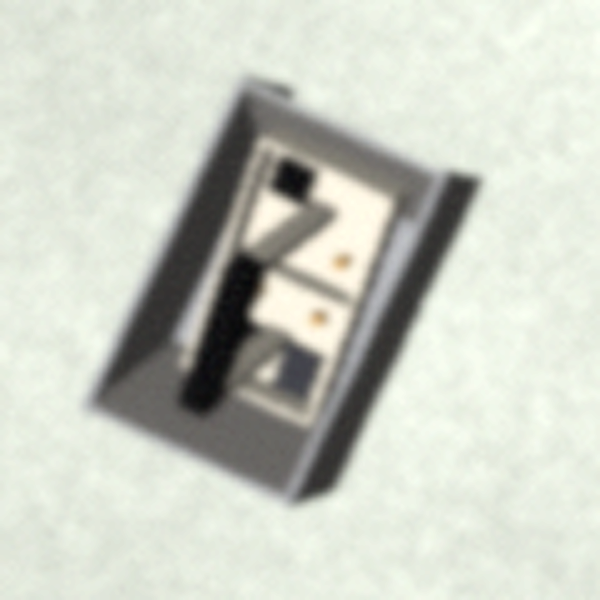

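View pics/sz.png

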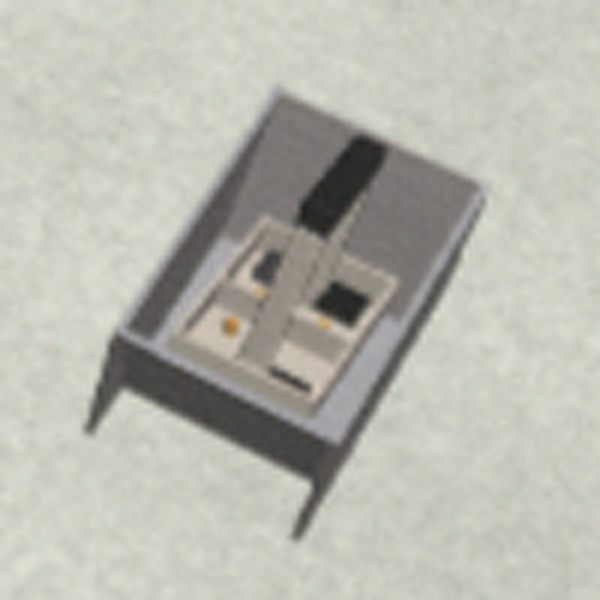

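send_rows([
  [[-0.002,0.014,0],0.01],
  [[-0.006,0.042,0],0.03],
  [[-0.011,0.075,0],0.053],
  [[-0.017,0.11,0],0.053],
  [[-0.022,0.147,0],0.053],
  [[-0.028,0.184,0],0.053],
  [[-0.033,0.219,0],0.053],
  [[-0.038,0.25,0],0.053],
  [[-0.041,0.27,0],0.053],
  [[-0.042,0.278,0],0.053],
  [[-0.042,0.278,0],0.053],
  [[-0.042,0.278,0],0.053],
], grip=-0.2)

```text
clock: 1.4
tcp_pos: [0.4557, 0.3569, 0.2312]
tcp_rot: [-2.669, -1.657, 0.001]
force: [1.0, -0.3, -0.1]
grip_width: 0.051
```

```bash
python3 - <<'E'
from h import *
np.set_printoptions(precision=4,suppress=True)
p,d,i,T=cap('wrist','w1.png'); W=cloud(d,i,T); np.savez('w1.npz',p=p,W=W)
s=bot.state(); print(s['clock'],s['tcp_pos'],s['grip_width'],R.from_rotvec(s['tcp_rot']).as_matrix())
for n in ['tray_center','trough']:
    print(n,[(round(r['score'],2),w(T,r['at'])) for r in cams.recognise(n,'wrist')])
m=(W[...,2]>.092)&(W[...,2]<.14)&(p.max(-1)<70)&(np.hypot(W[...,0]-.456,W[...,1]-.356)<.07)
q=W[m]; print(len(q),q.mean(0),q.min(0),q.max(0))
c,(vx),_=q.mean(0),0,0
U,S,V=np.linalg.svd(q-q.mean(0),full_matrices=False); print(V,S)
b=cv2.minAreaRect(q[:,:2].astype(np.float32)*1000);print(b)
cv2.imwrite('pics/w1m.png',(m*255).astype(np.uint8))
mm=(W[...,2]>.073)&(W[...,2]<.088); b=cv2.minAreaRect(W[mm][:,:2].astype(np.float32)*1000);print('rim',b)
E
```

```text
1.45 [0.4552 0.3572 0.2314] 0.05139203340424384 [[ 0.4429  0.8966 -0.0005]
 [ 0.8966 -0.4429  0.0002]
 [-0.     -0.0005 -1.    ]]
tray_center [(0.18, array([0.6462, 0.039 , 0.0106]))]
trough [(0.8, array([0.4715, 0.3493, 0.0616]))]
1354 [0.4548 0.3603 0.1151] [0.4209 0.3386 0.099 ] [0.4927 0.3821 0.1306]
[[ 0.8345 -0.4144  0.363 ]
 [-0.4448 -0.8956  0.0001]
 [-0.3251  0.1616  0.9318]] [0.8433 0.1534 0.0307]
((456.4560852050781, 359.912109375), (15.702665328979492, 74.27794647216797), 63.744503021240234)
rim ((477.65130615234375, 348.42742919921875), (108.32907104492188, 172.12258911132812), 63.475914001464844)
```

View pics/w1.png

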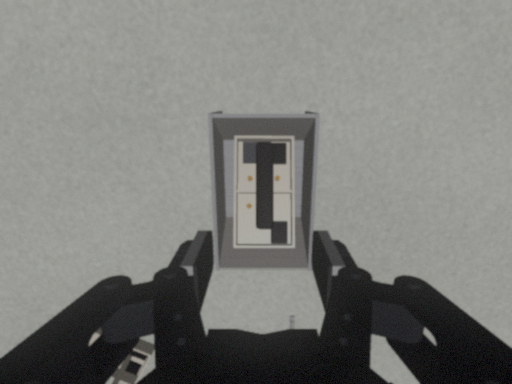

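View pics/w1m.png

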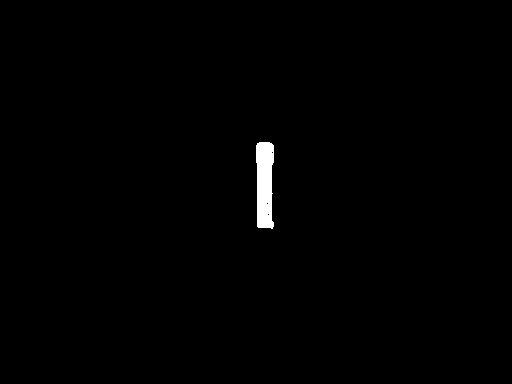

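send_rows([
  [[0.002,0.003,0.01],0],
  [[0.002,0.003,0.03],0],
  [[0.002,0.003,0.055],0],
  [[0.002,0.003,0.08],0],
  [[0.002,0.003,0.1],0],
  [[0.002,0.003,0.115],0],
  [[0.002,0.003,0.127],0],
  [[0.002,0.003,0.135],0],
  [[0.002,0.003,0.139],0],
  [[0.002,0.003,0.139],0],
  [[0.002,0.003,0.139],0],
])

```text
clock: 2.47
tcp_pos: [0.46, 0.3572, 0.0927]
tcp_rot: [2.669, 1.657, 0.001]
force: [0.2, -0.5, 0.3]
grip_width: 0.0511
```

```bash
python3 - <<'E'
from h import *
p,d,i,T=cap('wrist','w2.png'); print(bot.state()['tcp_pos'],bot.state()['force'])
E
```

```text
[0.46013737 0.35726682 0.0929728 ] [ 0.26914097 -0.05653172 -0.34146369]
```

View pics/w2.png

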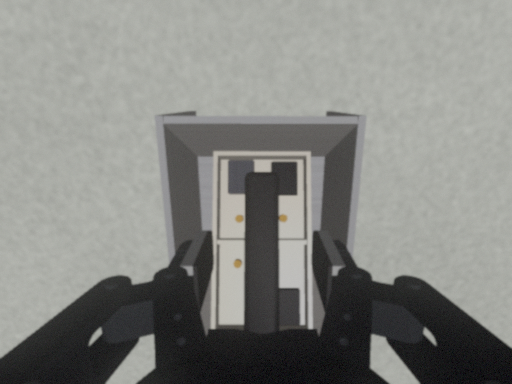

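send_rows([
  [[0,0,0],0],
  [[0,0,0],0],
  [[0,0,0],0],
  [[0,0,0],0],
  [[0,0,0],0],
  [[0,0,0],0],
  [[0,0,0],0],
  [[0,0,0],0],
  [[0,0,0],0],
  [[0,0,0],0],
], grip=1, squeeze=25)

```text
clock: 3.35
tcp_pos: [0.46, 0.3571, 0.0928]
tcp_rot: [2.669, 1.657, 0.001]
force: [-1.5, -0.3, 4.7]
grip_width: 0.0156
```

send_rows([
  [[0,0,-0.002],0],
  [[0,0.001,-0.004],0],
  [[0,0.002,-0.006],0],
  [[0,0.004,-0.008],0],
  [[0,0.006,-0.01],0],
  [[0,0.008,-0.012],0],
  [[0,0.01,-0.014],0],
  [[0,0.01,-0.014],0],
])

```text
clock: 4.02
tcp_pos: [0.4682, 0.3527, 0.1067]
tcp_rot: [-2.668, -1.656, 0.002]
force: [-6.4, 2.4, -0.3]
grip_width: 0.0157
```

```bash
cat > tray.py <<'E'
from h import *
import sys
np.set_printoptions(precision=4,suppress=True)
f=sys.argv[1]
p,d,i,T=cap('wrist',f+'.png'); W=cloud(d,i,T)
s=bot.state(); print(s['clock'],s['tcp_pos'],s['force'],s['moment'],s['grip_width'])
Rt=R.from_rotvec(s['tcp_rot']).as_matrix()
L=(W-s['tcp_pos'])@Rt   # tool coords: x jaw, y trough x, z down
# white tray floor pixels
m=(p.min(-1)>120)&(abs(L[...,0])<.04)&(L[...,2]<.09)&(L[...,2]>0.02)&(np.abs(L[...,1])<.12)
q=L[m]; A=np.c_[q[:,1],np.ones(len(q))]
for _ in range(4):
    c,*_=np.linalg.lstsq(A,q[:,2],rcond=None); r=q[:,2]-A@c; k=abs(r)<.005
    A,q=A[k],q[k]
print('white n',len(q),'pitch deg (neg? +x up)',np.degrees(np.arctan(-c[0])),'y range',q[:,1].min(),q[:,1].max())
m=(p.max(-1)<60)&(abs(L[...,0])<.009)&(L[...,2]<.015)&(L[...,2]>-.06)&(L[...,1]>.01)&(L[...,1]<.1)
b=L[m]
if len(b)>20:
    c=np.polyfit(b[:,1],b[:,2],1); print('bar pitch',np.degrees(np.arctan(-c[0])),len(b),b[:,1].max(),'z',np.polyval(c,0))
E
python3 tray.py w3
```

```text
4.0667 [0.4681 0.3527 0.1066] [-4.6075  1.0143  0.402 ] [ 0.3498  1.0117 -0.0171] 0.015191565300670703
white n 1377 pitch deg (neg? +x up) -8.805809412206658 y range -0.03602801326466748 0.018196494573511822
bar pitch 15.242760090993949 1291 0.027675320480945544 z -0.02467514426867327
```

View pics/w3.png

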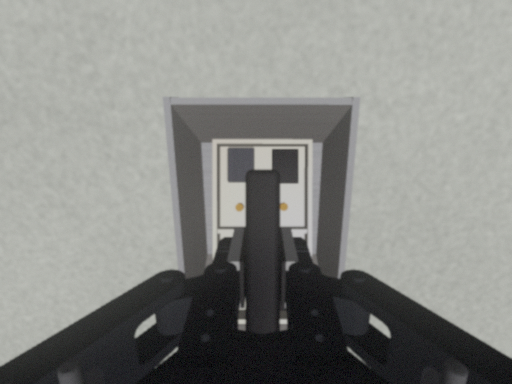

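send_rows([
  [[0,0.002,-0.001],0],
  [[0,0.004,-0.003],0],
  [[0,0.006,-0.004],0],
  [[0,0.008,-0.005],0],
  [[0,0.01,-0.006],0],
  [[0,0.012,-0.008],0],
  [[0,0.012,-0.008],0],
])

```text
clock: 4.65
tcp_pos: [0.4781, 0.348, 0.1154]
tcp_rot: [-2.666, -1.656, 0.002]
force: [-11.3, 3.9, 7.1]
grip_width: 0.0153
```

```bash
python3 tray.py w4; python3 -c "
from h import *
cap('scene','s4.png');cap('scene')"
python3 - <<'E'
import cv2
m=cv2.imread('pics/s4.png'); cv2.imwrite('pics/s4z.png',cv2.convertScaleAbs(cv2.resize(m[150:250,330:430],None,fx=6,fy=6,interpolation=cv2.INTER_CUBIC),alpha=1.6))
E
```

```text
4.7 [0.478  0.3481 0.1154] [-12.0747   3.2093   6.9718] [ 0.6184  1.9124 -0.0988] 0.015578369548737462
white n 2342 pitch deg (neg? +x up) -5.578317667722596 y range -0.05944287670535548 0.027305394603507206
bar pitch 8.658433050797228 1299 0.030431297608110874 z -0.025252455775164624
```

View pics/w4.png

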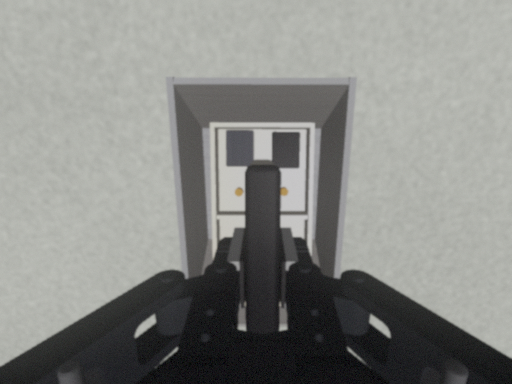

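View pics/s4z.png

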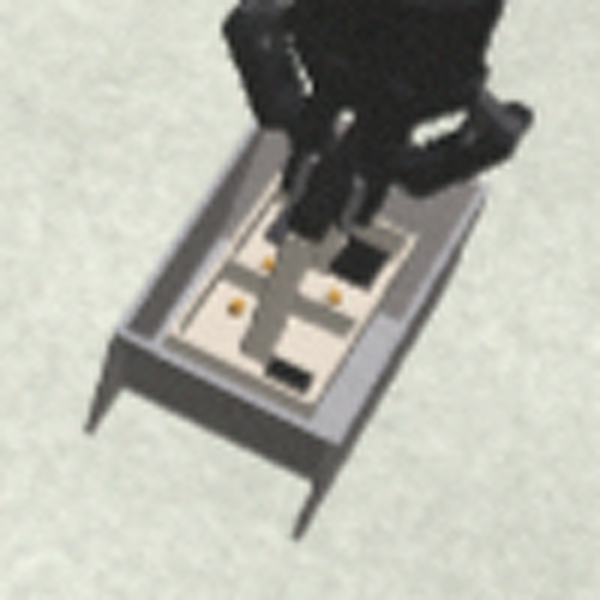

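send_rows([
  [[0,0.002,0],0],
  [[0,0.003,0],0],
  [[0,0.005,0],0],
  [[0,0.007,0],0],
  [[0,0.007,0],0],
])

```text
clock: 5.22
tcp_pos: [0.4834, 0.3459, 0.1168]
tcp_rot: [-2.664, -1.656, 0.001]
force: [-20.2, 5.6, 18.8]
grip_width: 0.0151
```

```bash
python3 tray.py w5
```

```text
5.2667 [0.4834 0.3459 0.1167] [-18.796    6.0994  18.7421] [ 0.9036  3.0327 -0.0679] 0.015279431105057965
white n 2598 pitch deg (neg? +x up) -6.834919406806159 y range -0.0654613513788347 0.027096539296449125
bar pitch 6.293451597156173 1217 0.030468131131457844 z -0.02635156994146586
```

```bash
python3 - <<'E'
from h import *
np.set_printoptions(precision=4,suppress=True)
p,d,i,T=cap('wrist','w6.png'); W=cloud(d,i,T); s=bot.state()
Rt=R.from_rotvec(s['tcp_rot']).as_matrix(); print(Rt)
L=(W-s['tcp_pos'])@Rt
for c in (230,264,285):
  for r in range(70,340,10): print(c,r,p[r,c],L[r,c],W[r,c,2].round(4))
E
```

```text
[[ 0.4427  0.8966 -0.0032]
 [ 0.8966 -0.4427  0.0033]
 [ 0.0015 -0.0044 -1.    ]]
230 70 [155 157 159] [-0.0173 -0.0903  0.0373] 0.0798
230 80 [103 102  99] [-0.0182 -0.0854  0.0444] 0.0727
230 90 [105 103 100] [-0.0197 -0.0803  0.0572] 0.0598
230 100 [105 102  98] [-0.0213 -0.0742  0.0712] 0.0458
230 110 [103 100  97] [-0.0234 -0.0671  0.0895] 0.0275
230 120 [135 134 130] [-0.0217 -0.0608  0.0713] 0.0456
230 130 [85 86 93] [-0.0216 -0.0541  0.0681] 0.0488
230 140 [87 86 91] [-0.0216 -0.0474  0.0664] 0.0505
230 150 [91 92 96] [-0.0216 -0.0407  0.0641] 0.0528
230 160 [193 194 189] [-0.0224 -0.0327  0.069 ] 0.0478
230 170 [200 199 193] [-0.0226 -0.0253  0.0693] 0.0475
230 180 [198 199 193] [-0.0228 -0.0179  0.0686] 0.0481
230 190 [199 198 192] [-0.0229 -0.0106  0.0674] 0.0493
230 200 [200 199 192] [-0.023  -0.0032  0.0662] 0.0505
230 210 [197 196 189] [-0.0214 -0.0011  0.0506] 0.0661
230 220 [198 196 189] [-0.0232  0.0119  0.0641] 0.0526
230 230 [198 195 187] [-0.0235  0.0202  0.0645] 0.0521
230 240 [55 55 56] [-0.0148 -0.0083 -0.0104] 0.1272
230 250 [77 75 76] [-0.013  -0.0117 -0.027 
[... 2571 characters left out ...]
-0.0033  0.066 ] 0.0508
285 210 [198 198 195] [ 0.0168 -0.0006  0.0519] 0.0648
285 220 [199 198 193] [0.018  0.0122 0.0649] 0.0518
285 230 [82 82 83] [ 0.0122 -0.0121 -0.0071] 0.1239
285 240 [84 82 83] [ 0.0114 -0.0118 -0.0176] 0.1344
285 250 [73 72 68] [ 0.0108 -0.0116 -0.0268] 0.1436
285 260 [54 52 54] [ 0.01   -0.0124 -0.0366] 0.1534
285 270 [78 77 78] [ 0.0101 -0.0082 -0.0371] 0.1539
285 280 [51 48 49] [ 0.0102 -0.0034 -0.0368] 0.1536
285 290 [40 37 38] [ 0.0105  0.0025 -0.0352] 0.1519
285 300 [37 36 38] [ 0.0104  0.006  -0.037 ] 0.1537
285 310 [107 106 103] [0.0177 0.0739 0.0417] 0.0748
285 320 [176 177 171] [0.0247 0.1458 0.1162] -0.0
285 330 [79 81 80] [ 0.0074 -0.0107 -0.0726] 0.1894
```

View pics/w6.png

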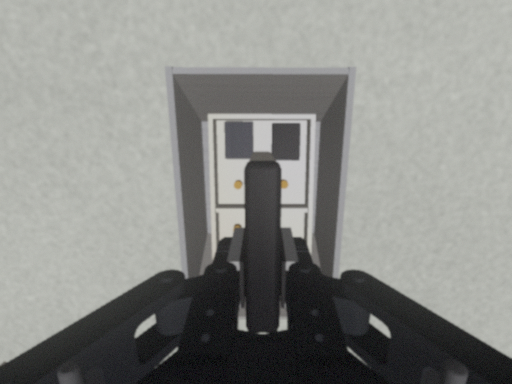

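send_rows([
  [[0,0,0],0],
  [[0,0.001,0],0],
  [[0,0.002,0],0],
  [[0,0.003,0],0],
  [[0,0.003,0],0],
], squeeze=20)

```text
clock: 5.73
tcp_pos: [0.4866, 0.3445, 0.1166]
tcp_rot: [-2.665, -1.656, 0.0]
force: [-15.7, 6.7, 14.8]
grip_width: 0.0153
```

```bash
cat > bar.py <<'E'
from h import *
import sys
np.set_printoptions(precision=4,suppress=True)
p,d,i,T=cap('wrist',sys.argv[1]+'.png'); W=cloud(d,i,T); s=bot.state()
Rt=R.from_rotvec(s['tcp_rot']).as_matrix()
print(s['clock'],s['tcp_pos'],s['force'],s['grip_width'])
L=(W-s['tcp_pos'])@Rt
m=(p.max(-1)<100)&(abs(L[...,0]-.0017)<.006)&(L[...,2]<-.015)&(L[...,2]>-.035)&(abs(L[...,1])<.06); b=L[m]
c=np.polyfit(b[:,1],W[m][:,2],1); print('bar pitch',np.degrees(np.arctan(c[0])),'z@centre',np.polyval(c,-.0065),'y',b[:,1].min(),b[:,1].max())
E
python3 bar.py w7
```

```text
5.7833 [0.4866 0.3445 0.1165] [-15.5949   6.5077  16.0913] 0.01581532439118982
bar pitch 4.035825089616509 z@centre 0.1431241618261905 y -0.04971859304627132 0.029278748086962365
```

send_rows([
  [[0,-0.001,-0.003],0],
  [[0,-0.002,-0.008],0],
  [[0,-0.002,-0.014],0],
  [[0,-0.002,-0.02],0],
  [[0,-0.002,-0.028],0],
  [[0,-0.002,-0.036],0],
  [[0,-0.002,-0.046],0],
  [[0,-0.002,-0.056],0],
  [[0,-0.002,-0.066],0],
  [[0,-0.002,-0.076],0],
  [[0,-0.002,-0.086],0],
  [[0,-0.002,-0.095],0],
  [[0,-0.002,-0.102],0],
  [[0,-0.002,-0.106],0],
  [[0,-0.002,-0.108],0],
  [[0,-0.002,-0.108],0],
], squeeze=35)

```text
clock: 7.12
tcp_pos: [0.4868, 0.3437, 0.2225]
tcp_rot: [2.669, 1.657, 0.0]
force: [-0.5, 0.6, -3.8]
grip_width: 0.0156
```

```bash
python3 bar.py w8; python3 - <<'E'
from h import *
np.set_printoptions(precision=4,suppress=True)
for c in ['top','scene']:
    p,d,i,T=cap(c,c+'9.png'); W=cloud(d,i,T)
    h=cv2.cvtColor(p,cv2.COLOR_RGB2HSV); m=cv2.inRange(h,(80,100,50),(105,255,255))>0
    q=W[m]; q=q[np.isfinite(q[:,0])&(abs(q[:,2])<.02)]; q=q[(q[:,1]<-.1)]
    b=cv2.minAreaRect(q[:,:2].astype(np.float32)*1000); print(c,b,np.median(q[:,2]))
E
```

```text
7.1667 [0.4867 0.3436 0.2221] [-0.7987  0.8571 -3.0925] 0.015435313043023122
bar pitch 4.691754051532074 z@centre 0.24894900680753046 y -0.049633480403218674 0.028729509761258862
top ((473.9761047363281, -324.6158142089844), (258.1733703613281, 217.22837829589844), 82.112060546875) 0.003296711922063267
scene ((474.7193603515625, -324.88153076171875), (262.794921875, 224.14398193359375), 82.16944885253906) 0.0034092206582339024
```

View pics/scene9.png

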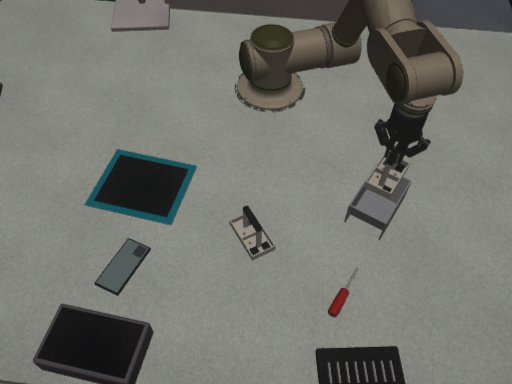

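View pics/w8.png

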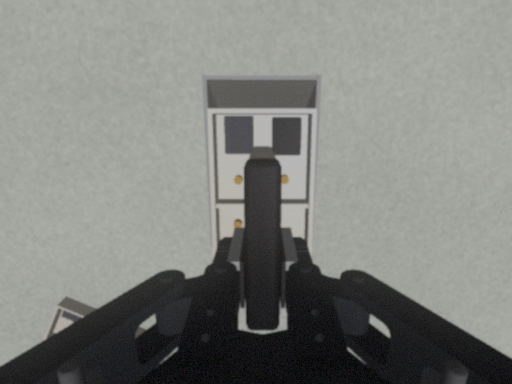

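send_rows([
  [[-0.004,0.002,0],0],
  [[-0.011,0.005,0],0],
  [[-0.022,0.01,0],0],
  [[-0.036,0.017,0],0],
  [[-0.054,0.026,0],0],
  [[-0.074,0.036,0],0],
  [[-0.096,0.046,0],0],
  [[-0.118,0.057,0],0],
  [[-0.14,0.067,0],0],
  [[-0.162,0.078,0],0],
  [[-0.184,0.088,0],0],
  [[-0.206,0.099,0],0],
  [[-0.228,0.11,0],0],
  [[-0.25,0.12,0],0],
  [[-0.27,0.13,0],0],
  [[-0.285,0.137,0],0],
  [[-0.295,0.142,0],0],
  [[-0.3,0.145,0],0],
  [[-0.302,0.146,0],0],
  [[-0.302,0.146,0],0],
])

```text
clock: 8.93
tcp_pos: [0.4835, 0.0082, 0.2223]
tcp_rot: [-2.669, -1.656, -0.0]
force: [-0.3, -0.2, -3.0]
grip_width: 0.0152
```

send_rows([
  [[-0.004,0.002,0],0],
  [[-0.011,0.005,0],0],
  [[-0.022,0.01,0],0],
  [[-0.036,0.017,0],0],
  [[-0.054,0.026,0],0],
  [[-0.074,0.036,0],0],
  [[-0.096,0.046,0],0],
  [[-0.118,0.057,0],0],
  [[-0.14,0.067,0],0],
  [[-0.162,0.078,0],0],
  [[-0.184,0.088,0],0],
  [[-0.206,0.099,0],0],
  [[-0.228,0.11,0],0],
  [[-0.25,0.12,0],0],
  [[-0.27,0.13,0],0],
  [[-0.285,0.137,0],0],
  [[-0.295,0.142,0],0],
  [[-0.3,0.144,0],0],
  [[-0.302,0.145,0],0],
  [[-0.302,0.145,0],0],
])

```text
clock: 10.6
tcp_pos: [0.4796, -0.3264, 0.2223]
tcp_rot: [-2.669, -1.657, -0.0]
force: [-0.5, -0.0, -3.6]
grip_width: 0.0151
```

```bash
python3 bar.py w10; python3 - <<'E'
from h import *
cap('scene','s10.png')
E
```

```text
10.65 [ 0.4796 -0.326   0.2224] [-0.3293  0.4129 -2.6907] 0.015626406459582593
bar pitch 4.619816577421623 z@centre 0.24868306591107822 y -0.04956674139567464 0.02911985277354312
```

View pics/s10.png

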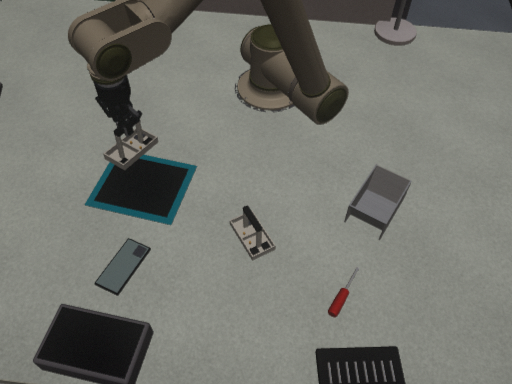

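View pics/w10.png

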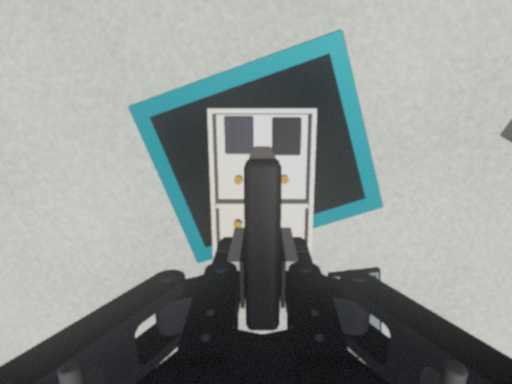

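send_rows([
  [[0,0,0.004],0],
  [[0,0,0.012],0],
  [[0,0,0.024],0],
  [[0,0,0.038],0],
  [[0,0,0.054],0],
  [[0,0,0.07],0],
  [[0,0,0.086],0],
  [[0,0,0.1],0],
  [[0,0,0.112],0],
  [[0,0,0.122],0],
  [[0,0,0.13],0],
  [[0,0,0.135],0],
  [[0,0,0.137],0],
  [[0,0,0.137],0],
], squeeze=20)

```text
clock: 11.87
tcp_pos: [0.4795, -0.3267, 0.0851]
tcp_rot: [-2.669, -1.657, 0.0]
force: [-0.4, -0.3, -2.4]
grip_width: 0.0155
```

send_rows([
  [[0,0,0.001],0],
  [[0,0,0.002],0],
  [[0,0,0.003],0],
  [[0,0,0.004],0],
  [[0,0,0.005],0],
  [[0,0,0.006],0],
  [[0,0,0.007],0],
  [[0,0,0.008],0],
  [[0,0,0.008],0],
])

```text
clock: 12.62
tcp_pos: [0.4794, -0.3266, 0.0771]
tcp_rot: [-2.669, -1.657, 0.0]
force: [0.3, 0.3, -3.4]
grip_width: 0.0152
```

```bash
python3 bar.py w11
```

```text
12.6667 [ 0.4795 -0.3267  0.0772] [ 0.7454  0.1993 -3.6183] 0.015401189554952946
bar pitch 4.638916898540878 z@centre 0.10355793853800875 y -0.04984495888598638 0.029134943996287792
```

Not in contact yet; about to touch. Continue slowly.

send_rows([
  [[0,0,0.001],0],
  [[0,0,0.002],0],
  [[0,0,0.003],0],
  [[0,0,0.003],0],
])

```text
clock: 13.0
tcp_pos: [0.4807, -0.3277, 0.0757]
tcp_rot: [2.665, 1.654, 0.002]
force: [3.2, -0.9, 6.1]
grip_width: 0.0155
```

```bash
python3 bar.py w12
```

```text
13.05 [ 0.4806 -0.3277  0.0757] [ 2.4843 -0.6537  6.3269] 0.015504459669308452
bar pitch 3.781574125773082 z@centre 0.1022706634915991 y -0.04964652144861747 0.02891089315807502
```

send_rows([
  [[0,0,0.001],0],
  [[0,0,0.002],0],
  [[0,0,0.002],0],
  [[0,0,0.002],0],
])

```text
clock: 13.38
tcp_pos: [0.4816, -0.3284, 0.0746]
tcp_rot: [2.663, 1.653, 0.004]
force: [5.8, -2.2, 9.0]
grip_width: 0.0153
```

```bash
python3 bar.py w13
```

```text
13.4333 [ 0.4816 -0.3284  0.0746] [ 5.5662 -1.5556  9.5915] 0.015154980078545998
bar pitch 3.0793432524680444 z@centre 0.10137277067821289 y -0.049620472946616964 0.02905358101506245
```

send_rows([
  [[0,0,0.001],0],
  [[0,0,0.002],0],
  [[0,0,0.003],0],
  [[0,0,0.003],0],
  [[0,0,0.003],0],
])

```text
clock: 13.85
tcp_pos: [0.4814, -0.3284, 0.0715]
tcp_rot: [2.663, 1.653, 0.003]
force: [4.2, -2.3, 7.9]
grip_width: 0.0154
```

```bash
python3 bar.py w14
```

```text
13.9 [ 0.4814 -0.3284  0.0715] [ 5.2036 -2.1367  7.8338] 0.015183040205939635
bar pitch 1.0638912189097407 z@centre 0.09865842620952092 y -0.04930629755510188 0.029596176164834002
```

Tilt is 1°, bar top 98.7 mm (99 expected): it is down. Release.

send_rows([
  [[0,0,0],0],
  [[0,0,0],0],
  [[0,0,0],0],
  [[0,0,0],0],
  [[0,0,0],0],
  [[0,0,0],0],
  [[0,0,0],0],
  [[0,0,0],0],
], grip=-0.2)

```text
clock: 14.57
tcp_pos: [0.4795, -0.3267, 0.0693]
tcp_rot: [-2.669, -1.657, 0.0]
force: [-0.5, 0.2, 0.4]
grip_width: 0.0513
```

```bash
python3 bar.py w15
```

```text
14.6167 [ 0.4795 -0.3267  0.0693] [0.1294 0.1702 0.6795] 0.05148337709741124
bar pitch 0.8690235630119633 z@centre 0.09839519689907977 y -0.04686718130290984 0.030357125226822854
```

View pics/w15.png

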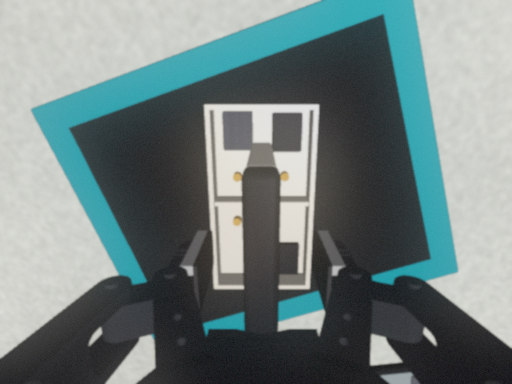

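The jaws are clear of the bar (x 262; pads at 200 and 328), and the tray stands on the mat. Retreating straight up.

send_rows([
  [[0,0,-0.004],0],
  [[0,0,-0.014],0],
  [[0,0,-0.03],0],
  [[0,0,-0.05],0],
  [[0,0,-0.075],0],
  [[0,0,-0.1],0],
  [[0,0,-0.125],0],
  [[0,0,-0.15],0],
  [[0,0,-0.17],0],
  [[0,0,-0.185],0],
  [[0,0,-0.195],0],
  [[0,0,-0.2],0],
  [[0,0,-0.2],0],
  [[0,0,-0.2],0],
])

```text
clock: 15.78
tcp_pos: [0.4794, -0.3266, 0.2692]
tcp_rot: [-2.669, -1.657, 0.0]
force: [-0.0, 0.0, 0.1]
grip_width: 0.0512
```

```bash
python3 - <<'E'
from h import *
np.set_printoptions(precision=4,suppress=True)
p,d,i,T=cap('wrist','w16.png'); W=cloud(d,i,T); print(bot.state()['clock'],bot.state()['force'])
m=(p.min(-1)>120)&(W[...,2]>.01)&(W[...,2]<.04)&(np.hypot(W[...,0]-.474,W[...,1]+.324)<.1)
print('tray',cv2.minAreaRect(W[m][:,:2].astype(np.float32)*1000))
h=cv2.cvtColor(p,cv2.COLOR_RGB2HSV); k=(cv2.inRange(h,(80,100,50),(105,255,255))>0)&(abs(W[...,2])<.02)
print('mat',cv2.minAreaRect(W[k][:,:2].astype(np.float32)*1000))
b=(p.max(-1)<100)&(W[...,2]>.092)&(W[...,2]<.105)&(np.hypot(W[...,0]-.474,W[...,1]+.324)<.06); q=W[b]
A=np.c_[q[:,:2],np.ones(len(q))]; c=np.linalg.lstsq(A,q[:,2],rcond=None)[0]; print('bar',len(q),q.mean(0),np.degrees(c[:2]))
cap('top','t16.png')
z=np.load('top0.npz'); p2,d2,i2,T2=cap('top'); 
a=z['p'][130:195,225:285].astype(int); print('spare diff',abs(a-p2[130:195,225:285]).mean())
E
```

```text
15.8333 [-0.0112  0.5058  1.4   ]
tray ((474.5084228515625, -323.5083312988281), (70.0176010131836, 129.36529541015625), 63.612037658691406)
mat ((474.1158752441406, -323.9444580078125), (256.9607849121094, 217.2971649169922), 82.0245590209961)
bar 965 [ 0.4726 -0.3226  0.0984] [-0.2512 -0.4324]
spare diff 0.8851282051282051
```

View pics/w16.png

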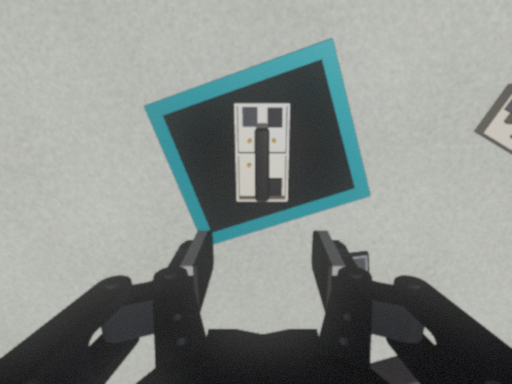

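View pics/t16.png

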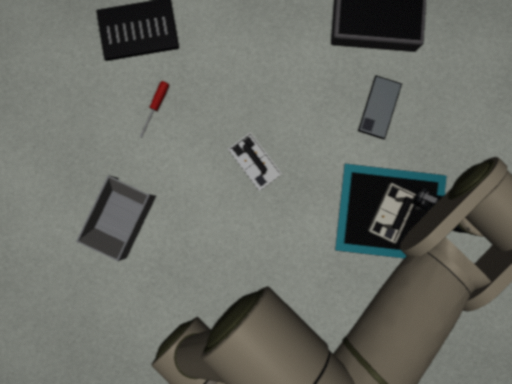

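The tray stands within 1 mm of the mat's centre, the trough is empty, and the spare at (255,162) hasn't moved. Handing in.

```bash
python3 -c "
from rig import bot
print(bot.close_job())"
```

```text
the job is handed in; nothing more can be done
None
```

The wedged tray is out of the trough and standing upright in the middle of the mat. I handed the job in at about 16 s of the 42 s allowed; handing in returns no verdict.

- **Freeing the tray:** I took it by the bar and pushed its high end against the sloping wall. That levelled it from 22° to about 4° while it was still down in the trough. I then lifted it at about 4.7° tilt, carried it over and lowered it slowly onto the mat.
- **Final position:** The tray centre is about 0.6 mm from the mat centre, as seen by the wrist camera, and it is tilted under 1°. The bar top is at 98.4 mm, against 99 mm expected.
- **Other checks:** The gripper is open and well clear of the tray. The spare tray's patch in the overhead picture matches the one from the start.
- **Disagreements:**
  - The bar slipped a few millimetres lengthwise in the pads during levelling. I allowed for that when placing the tray.
  - The tray-floor pitch reading from my first script came out with the wrong sign. I used the bar's slope instead, confirmed by depth readings from the tray floor.

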